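# Open the bridge-drilling jig

## Robot

A 6-joint arm with a two-finger parallel gripper is mounted at the origin on the work surface. World frame = base frame: x ahead of the robot, y to its left, z up, the work surface at z = 0. Lengths are in m, angles in rad, forces in N, time in s.
With the tool pointing down it reaches from about 0.35 to 0.775 m from the base axis. Payload 7.3 kg.
Tool frame: the origin (TCP) lies midway between the tips of the shut fingers; the grasp point (between the pads) lies 19 mm behind it; y points along the fingers, z is the direction in which the jaws open and shut, and the axes are right-handed (so a half turn about y gives the same grasp; the last joint's range is limited). The gripper opens to 92 mm and grips with 3 to 60 N. Pads are 19 mm wide; open, the fingers measure 130 mm over their backs; the gripper's body (75 mm by 190 mm) begins 47 mm behind the grasp point.
Start: joints at [0.966, 0.342, 1.524, -0, 1.275, -0.146], TCP at [0.232, 0.471, 0.227] pointing down, gripper open.
Joint ranges: [-2.53, 2.53], [-0.77, 2.02], [0.04, 2.7], [-1, 4.14], [0.28, 2.66], [-3.11, 3.11]. Speed limits (rad/s): [2.57, 2.57, 3.14, 3.14, 3.14, 3.14].

## Interface

Orientations are given as a rotation vector (axis times angle).
In Python, from cell import ctrl, ungrasp, close_gripper, inverse_kinematics, cams, order gives the robot as it stands. The module is installed in compiled form; this text tells all that it offers. Calls block until the motion is done:
- ctrl.move_pose(position, orientation): joint-space move of the TCP to a pose.
- ctrl.line_to(position, frame=None, velocity=0.15): straight line of the TCP; frame=None keeps the orientation; velocity is the mean speed in m/s.
- ctrl.set_joints(angles): joint-space move.
- ungrasp() and close_gripper(effort=None): open the fingers fully, or close them until they stop; effort is the grip in N (None keeps the last).
- ctrl.sleep(seconds).
- inverse_kinematics(position, orientation): joint angles nearest the present ones, or None.
- cams.read_camera(name): name is "scene" or "top"; returns a dict with "frame" (384x512x3 uint8, blue, green, red), "camera_matrix" (3x3 intrinsics, pixels), "xyz" and "attitude" of the camera in the world. Camera axes: x right, y down, z forward; pixel columns grow to the right and rows downward; lengths in m; the calibration is good to about 2 mm. A picture is of the moment at which its call begins. There is no depth.
A pose or a line that the arm cannot do raises ctrl.MotionError and nothing moves.
- order.finish_job(): hands the job in, once; it reports no verdict.
Readings, each from a call of its own:
- ctrl.read_t(): time.
- ctrl.read_joint_pos(): joint angles.
- ctrl.read_joint_velocities(): joint speeds.
- ctrl.read_effort(): joint torques, N m.
- ctrl.read_tool_pos(): TCP position.
- ctrl.read_ee_rot(): TCP orientation.
- ctrl.read_wrist_force(): force on the tool from outside, world axes, zero at the start.
- ctrl.read_wrist_torque(): the same for the moment, N m.
- ctrl.read_finger_gap(): opening from 0.0 (shut) to 1.0 (fully open).
Only numpy, scipy, OpenCV 4.12 (cv2) and the standard library are available. Lean on these libraries where they do the work, as an engineer would, in place of code of your own. Each camera call takes 0.05 s, during which the arm holds its last target.

## Task

Loosen both brass wing thumbscrews of the drilling jig, one after the other, by turning each anticlockwise a good quarter turn until its wing lies along the slot in the aluminium cover plate. Then lift the cover plate off by its black handle and set it down (do not drop it) flat and handle up in the middle of the brown leather board, lengthwise along it, and let go.

Things in the scene. Friction and masses are not known exactly. Their poses are not given: they have to be found in the camera images.
- screw_near (a joint): Brass wing thumbscrew captive in the jig, through the plate's slot at plate x = -92 mm (y 0; nearer the robot). Wing: upright bar 46 long, 9 thick, 24 mm tall, underside 3 and top 27 mm above the plate's upper face. Value: rad, grows anticlockwise from above; 0 = wing along plate y, 1.57 = along plate x (free). Starts at 0.15 to 0.4, stop at 1.62; stays where left (0.05 N m), does not rise.
- screw_far (a joint): The other, identical brass wing thumbscrew, through the slot at plate x = +92 mm, y 0 (positions hold while the plate is on the jig). Same size, heights and joint values. The jig is a wooden base 290 x 110 mm, 24 mm high, fixed to the bench; the screws stay in it when the plate is lifted.
- plate_grip (a point): Centre of the cover plate's black handle: a fin 50 long (x), 14 thick (y), 36 mm tall, mid-plate; point 18 mm above the plate's upper face, 24 mm above its underside. Loose aluminium plate 260 x 90 x 6 mm, under 0.5 kg, x along its length, z up, resting on the jig. Slots 56 (x) x 26 mm let the wings pass when along x; raise the plate 35 mm to clear them.
- pad_top (a point): Centre of the upper face of the brown leather-faced board, 300 (x) x 140 x 8 mm, fixed to the bench, z up. The green cutting mat of the same size, with a file and a sanding block on it, is a bystander.

How it is judged:
By the outcome, as a careful person would: the job done as asked, in the order asked, and still so for the second after the job is handed in, with the robot touching nothing.
It also fails if it takes over 66 s, if anything falls off the work surface, if the arm or the gripper's body presses on something with over 40 N, if the wrist force passes 120 N, or if a joint passes its speed limit or range.

## Working session

There is one attempt and no reset: what is moved stays moved. The work goes in short steps, each a Python script; the robot and the scene stay as the last script left them, time stands still between calls to the robot, and variables do not carry over. Pictures are saved under pics/ and viewed, and the job is handed in when it is done.

```bash
mkdir -p pics; ls; python3 - <<'E'
from cell import ctrl,cams
import cv2,numpy as np
for n in("top","scene"):
    c=cams.read_camera(n);cv2.imwrite(f"pics/{n}0.png",c["frame"])
    print(n,c["camera_matrix"],c["xyz"],c["attitude"])
print(ctrl.read_t(),ctrl.read_tool_pos(),ctrl.read_ee_rot(),ctrl.read_finger_gap())
E
```

```text
pics
top [[461.11777583   0.         261.43244125]
 [  0.         461.11777583 191.74658954]
 [  0.           0.           1.        ]] [0.41976007 0.00900784 1.05480168] [-2.13285456  2.19108603 -0.14540955]
scene [[484.84157874   0.         254.0916836 ]
 [  0.         484.84157874 189.83117614]
 [  0.           0.           1.        ]] [0.8047853  0.47612389 0.81729925] [-0.65352783 -2.78153902  0.90705902]
0.1 [0.23227885 0.47042187 0.22613222] [-1.54192223  0.3602653  -0.35945299] 0.9992531409883605
```

View pics/top0.png

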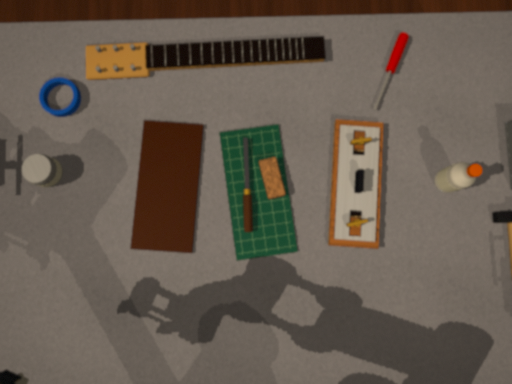

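View pics/scene0.png

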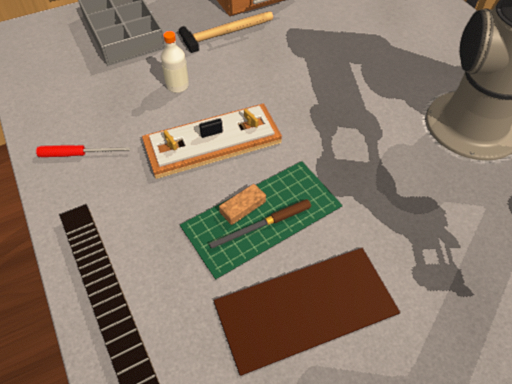

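```bash
cat > h.py <<'E'
import cv2,numpy as np
from scipy.spatial.transform import Rotation as R
def proj(c,P):
    r=R.from_rotvec(c["attitude"]).as_matrix();q=(np.atleast_2d(P)-c["xyz"])@r
    u=q@np.array(c["camera_matrix"]).T;return u[:,:2]/u[:,2:]
def cast(c,uv,z):
    r=R.from_rotvec(c["attitude"]).as_matrix();uv=np.atleast_2d(uv).astype(float)
    d=np.c_[uv,np.ones(len(uv))]@np.linalg.inv(c["camera_matrix"]).T@r.T
    o=np.array(c["xyz"]);return o+d*((z-o[2])/d[:,2:])
def blob(m):
    cs,_=cv2.findContours(m.astype(np.uint8),cv2.RETR_EXTERNAL,cv2.CHAIN_APPROX_NONE)
    return sorted(cs,key=cv2.contourArea,reverse=True)
def rect(c,cnt,z):
    p=cast(c,cnt.reshape(-1,2),z)[:,:2]
    (x,y),(w,h),a=cv2.minAreaRect((p*1000).astype(np.float32))
    if w<h: w,h=h,w;a+=90
    return np.round([x,y,w,h,(a+90)%180-90],1)
E
python3 - <<'E'
from cell import cams
import cv2,numpy as np
from h import *
for n in("top","scene"):
    c=cams.read_camera(n);f=c["frame"];hsv=cv2.cvtColor(f,cv2.COLOR_BGR2HSV);H,S,V=cv2.split(hsv)
    x0,y0,w,h=(325,115,65,135) if n=="top" else (135,95,155,85)
    cr=f[y0:y0+h,x0:x0+w];s=4 if n=="top" else 5
    cv2.imwrite(f"pics/{n}_crop.png",cv2.resize(cr,None,fx=s,fy=s,interpolation=cv2.INTER_CUBIC))
    brown=((H<12)|(H>174))&(S>140)&(V>30)&(V<125)
    b=blob(brown)
    for k in b[:3]: print(n,"brown",cv2.boundingRect(k),cv2.contourArea(k),rect(c,k,.008))
    roi=np.zeros(V.shape,bool);roi[y0:y0+h,x0:x0+w]=1
    for nm,m,z in(("plate",(S<50)&(V>165)&roi,.03),("jig",(((S>100)&(V>90))|(V>165))&roi,.027),("black",(V<45)&roi,.066),("brass",(H>17)&(H<32)&(S>110)&(V>100)&roi,.055)):
        for k in blob(m)[:3]: print(n,nm,cv2.boundingRect(k),cv2.contourArea(k),rect(c,k,z))
E
```

```text
top brown (132, 121, 71, 131) 7383.5 [571.3 211.2 294.  135.9  -5.6]
top brown (0, 0, 512, 22) 6852.0 [ 989.8   -4.6 1232.5   53.3   88.7]
top brown (391, 35, 18, 39) 10.5 [ 871.5 -344.5  103.7    6.8  -27. ]
top plate (336, 127, 42, 113) 2672.5 [ 563.  -218.8  251.1   84.4   -5.7]
top plate (365, 129, 13, 8) 50.5 [ 676.9 -257.1   27.4   16.4   88.6]
top plate (350, 128, 8, 3) 1.5 [ 686.1 -217.4   16.1    4.7   88.6]
top jig (328, 119, 56, 130) 6268.0 [ 563.4 -217.3  290.   114.5   -5.6]
top black (356, 171, 7, 21) 115.0 [ 560.9 -215.3   44.3   13.1   -3.1]
top black (351, 212, 9, 3) 15.5 [ 491.5 -202.9   17.3    4.3   88.5]
top black (354, 151, 6, 2) 1.0 [ 626.1 -213.3   11.     2.2   88.5]
top brass (351, 137, 21, 8) 86.5 [ 653.  -227.2   44.8   15.9   88.5]
top brass (347, 219, 21, 8) 77.5 [ 472.3 -208.8   45.6   12.8  -71.2]
scene brown (214, 249, 186, 126) 12425.0 [571.4 214.6 297.  138.3  -5.6]
scene brown (0, 145, 68, 239) 8572.5 [1026.2 -126.2  566.7   97.   -90. ]
scene brown (272, 200, 38, 23) 280.0 [496.5  26.1  83.3  19.6   0.5]
scene plate (135, 95, 155, 85) 5443.0 [ 563.3 -215.   350.9  248.1  -26.4]
scene plate (150, 107, 123, 59) 2276.5 [ 563.4 -214.9  257.4   90.7   -5.6]
scene plate (135, 95, 13, 13) 71.0 [ 670.8 -384.6   39.8   28.1   63.6]
scene jig (135, 95, 155, 85) 11372.0 [ 562.3 -217.7  352.2  249.   -26.4]
scene jig (267, 168, 23, 12) 97.5 [483.  -55.5  46.4  28.9 -26.4]
scene jig (135, 95, 13, 13) 71.0 [ 670.3 -387.9   40.    28.2   63.6]
scene black (200, 119, 22, 18) 191.5 [ 568.5 -201.4   51.    36.8   -5.4]
scene black (179, 141, 5, 5) 13.0 [ 640.8 -188.7   11.6    8.2   68.7]
scene black (240, 125, 3, 4) 3.5 [ 510.5 -175.6    9.6    3.4  -79.7]
scene brass (244, 109, 14, 18) 121.5 [ 475.3 -200.8   57.    20.6   86.4]
scene brass (164, 131, 12, 19) 95.0 [ 656.5 -217.5   58.    16.1   89.2]
scene brass (168, 173, 2, 2) 0.5 [ 690.2 -133.7    2.5    2.    63.6]
```

View pics/top_crop.png

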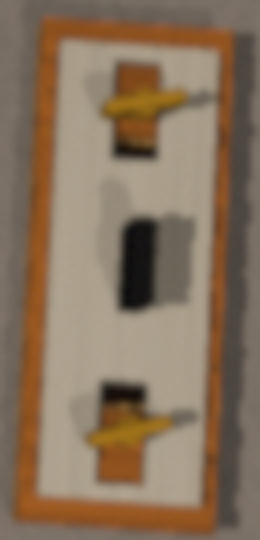

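View pics/scene_crop.png

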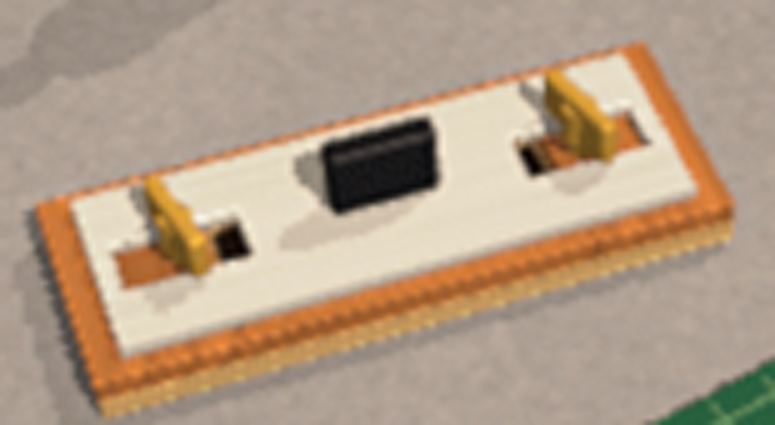

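```bash
cat >> h.py <<'E'
YAW=np.deg2rad(-5.6);PC=np.array([.5632,-.2169]);PX=np.array([np.cos(YAW),np.sin(YAW)])
BC=np.array([.5714,.2129])
NEAR=PC-.092*PX;FAR=PC+.092*PX
def ori(a):
    z=np.array([np.cos(a),np.sin(a),0]);y=np.array([0,0,-1.]);return R.from_matrix(np.c_[np.cross(y,z),y,z]).as_rotvec()
E
python3 - <<'E'
from cell import cams,ctrl,inverse_kinematics as ik
from h import *
print(R.from_rotvec(ctrl.read_ee_rot()).as_matrix().round(2))
for n in("top","scene"):
    c=cams.read_camera(n)
    print(n,proj(c,[[0,0,0],[.232,.471,.227]]).round(), "white cyl" if n=="top" else "", cast(c,[40,168],.0).round(3) if n=="top" else "")
    f=c["frame"];H,S,V=cv2.split(cv2.cvtColor(f,cv2.COLOR_BGR2HSV));m=(H>17)&(H<32)&(S>110)&(V>100)
    for s in(NEAR,FAR):
        p=proj(c,[*s,.055])[0];yy,xx=np.nonzero(m);k=np.hypot(xx-p[0],yy-p[1])<16
        P=cast(c,np.c_[xx,yy][k],.055)[:,:2];l=cv2.fitLine((P*1000).astype(np.float32),cv2.DIST_L2,0,.01,.01).ravel()
        print(n,p.round(),k.sum(),"theta",(np.arctan2(l[1],l[0])%np.pi-np.pi/2-YAW).round(3),l[2:])
for nm,p in(("near",NEAR),("far",FAR)):
  for th in(.47,1.57):
    for h in(0,np.pi):
        for z in(.036,.15):
            q=ik([*p,z],ori(YAW+th+h));print(nm,th,h,z,None if q is None else np.round(q,2))
for p in(PC,BC):
    for h in(0,np.pi):
        q=ik([*p,.1],ori(YAW+np.pi/2+h));print(None if q is None else np.round(q,2))
E
```

```text
[[ 0.9  -0.    0.44]
 [-0.44 -0.    0.9 ]
 [-0.   -1.   -0.  ]]
top [[267. 445.]
 [ -8. 367.]] white cyl [[0.62  0.506 0.   ]]
top [357. 222.] 100 theta 0.313 [ 472.28278 -209.18349]
top [360. 140.] 110 theta 0.225 [ 653.26526 -226.65007]
scene [[473. 125.]
 [646. 297.]]  
scene [250. 115.] 141 theta 0.097 [ 476.0951 -198.7177]
scene [169. 137.] 113 theta 0.103 [ 656.51227 -216.30357]
near 0.47 0 0.036 [-0.56  0.56  1.78 -0.    0.8  -0.94]
near 0.47 0 0.15 [-0.56  0.4   1.66 -0.    1.08 -0.94]
near 0.47 3.141592653589793 0.036 [-0.56  0.56  1.78 -0.    0.8   2.21]
near 0.47 3.141592653589793 0.15 [-0.56  0.4   1.66 -0.    1.08  2.21]
near 1.57 0 0.036 [-0.56  0.56  1.78 -0.    0.8  -2.04]
near 1.57 0 0.15 [-0.56  0.4   1.66 -0.    1.08 -2.04]
near 1.57 3.141592653589793 0.036 [-0.56  0.56  1.78  0.    0.8   1.11]
near 1.57 3.141592653589793 0.15 [-0.56  0.4   1.66  0.    1.08  1.11]
far 0.47 0 0.036 [-0.44  0.82  1.22 -0.    1.1  -0.81]
far 0.47 0 0.15 [-0.44  0.71  1.1  -0.    1.33 -0.81]
far 0.47 3.141592653589793 0.036 [-0.44  0.82  1.22  0.    1.1   2.33]
far 0.47 3.141592653589793 0.15 [-0.44  0.71  1.1   0.    1.33  2.33]
far 1.57 0 0.036 [-0.44  0.82  1.22 -0.    1.1  -1.91]
far 1.57 0 0.15 [-0.44  0.71  1.1  -0.    1.33 -1.91]
far 1.57 3.141592653589793 0.036 [-0.44  0.82  1.22  0.    1.1   1.23]
far 1.57 3.141592653589793 0.15 [-0.44  0.71  1.1   0.    1.33  1.23]
[-0.49  0.6   1.46 -0.    1.07 -1.97]
[-0.49  0.6   1.46 -0.    1.07  1.17]
[ 0.23  0.61  1.44 -0.    1.08 -1.24]
[0.23 0.61 1.44 0.   1.08 1.9 ]
```

```bash
cat >> h.py <<'E'
def look(cams,tag):
    for n,(x0,y0,w,h,s) in dict(top=(300,100,110,160,3.5),scene=(120,60,180,130,4)).items():
        f=cams.read_camera(n)["frame"];cv2.imwrite(f"pics/{n}_{tag}.png",cv2.resize(f[y0:y0+h,x0:x0+w],None,fx=s,fy=s,interpolation=cv2.INTER_CUBIC))
E
python3 - <<'E'
from cell import *
from h import *
a=YAW+.47
ctrl.move_pose([*NEAR,.15],ori(a))
print(ctrl.read_tool_pos(),ctrl.read_wrist_force(),ctrl.read_t())
ctrl.line_to([*NEAR,.037],velocity=.1)
print(ctrl.read_tool_pos(),ctrl.read_wrist_force())
close_gripper(15)
print(ctrl.read_finger_gap(),ctrl.read_wrist_force(),ctrl.read_wrist_torque(),ctrl.read_t())
look(cams,"n1")
E
```

```text
[ 0.47194507 -0.20722385  0.15011815] [-0.25308575 -0.47959214 -0.59511802] 2.8583
[ 0.47204444 -0.20814864  0.0375484 ] [-0.34825213  0.29244597  0.56897905]
0.1674839277927268 [-3.11243484 -1.78162005  1.82861017] [-0.35833563  0.59669048 -0.04514377] 5.3083
```

View pics/scene_n1.png

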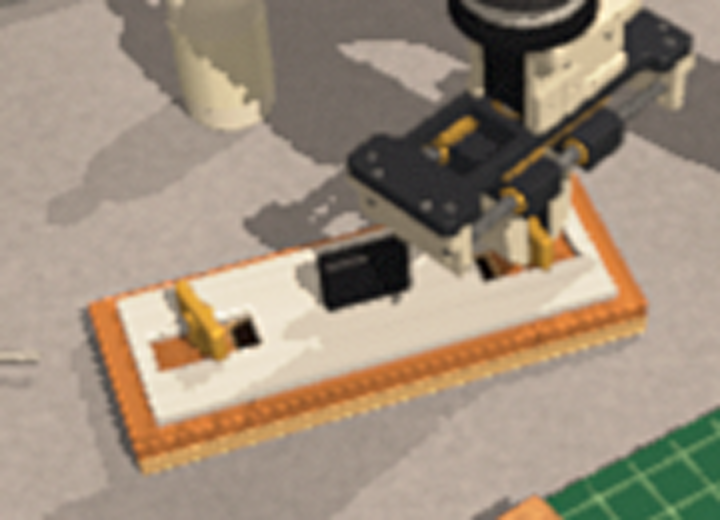

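```bash
python3 - <<'E'
from cell import *
from h import *
print(ctrl.read_finger_gap(),ctrl.read_wrist_force())
close_gripper(30)
print(ctrl.read_finger_gap(),ctrl.read_wrist_force(),ctrl.read_wrist_torque(),ctrl.read_t())
c=cams.read_camera("scene");f=c["frame"]
cv2.imwrite("pics/s_n2.png",cv2.resize(f[80:150,200:290],None,fx=8,fy=8,interpolation=cv2.INTER_CUBIC))
E
```

```text
0.16221187158463965 [-3.40362954 -2.21025647  2.06701412]
0.1614600504076123 [-4.51078788 -2.00981831  2.62336735] [-0.52947272  0.83303086  0.01605237] 5.625
```

View pics/s_n2.png

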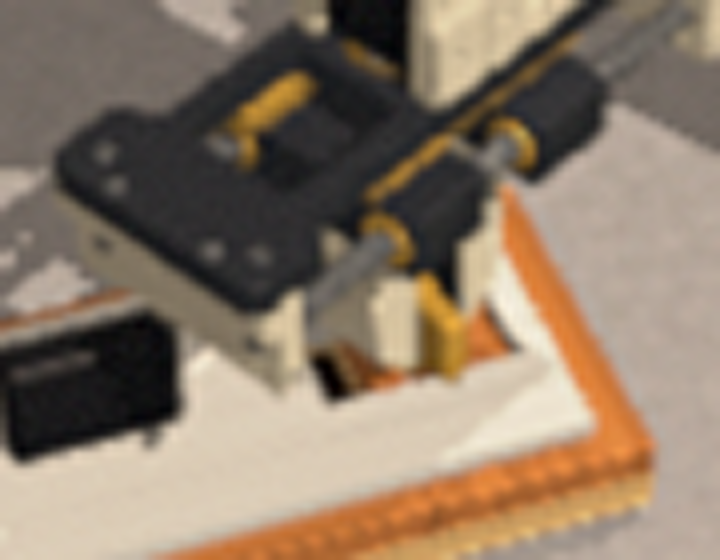

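View pics/top_n1.png

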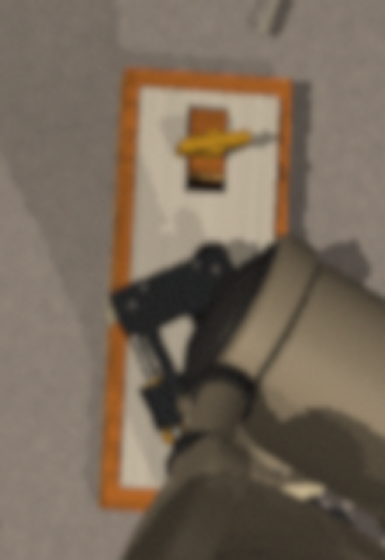

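```bash
python3 - <<'E'
from cell import *
from h import *
q=np.array(ctrl.read_joint_pos())
for th in(.75,1.05,1.32,1.57):
    t=ik=inverse_kinematics([*NEAR,.0375],ori(YAW+th))
    q6=np.array(t); assert abs(q6[:5]-q[:5]).max()<.05,(q,q6)
    ctrl.set_joints(list(q6))
    print(th,ctrl.read_finger_gap(),np.round(ctrl.read_wrist_force(),1),np.round(ctrl.read_wrist_torque(),3),ctrl.read_t())
ctrl.sleep(.2)
print(ctrl.read_wrist_torque())
ungrasp()
ctrl.line_to([*NEAR,.16],velocity=.2)
print(ctrl.read_t())
ctrl.move_pose([*FAR,.15],ori(YAW+.47))
c=cams.read_camera("scene");f=c["frame"]
cv2.imwrite("pics/s_n3.png",cv2.resize(f[60:190,120:300],None,fx=4,fy=4,interpolation=cv2.INTER_CUBIC))
c=cams.read_camera("top");f=c["frame"]
cv2.imwrite("pics/t_n3.png",cv2.resize(f[100:260,300:410],None,fx=3.5,fy=3.5,interpolation=cv2.INTER_CUBIC))
E
```

```text
0.75 0.16173049698445127 [-5.4 -4.8 -0.6] [-0.754  0.839  0.035] 6.05
1.05 0.16514560257110614 [-5.7 -6.1 -1.3] [-0.999  1.063  0.036] 6.4417
1.32 0.16193828142338657 [-7.1 -8.  -0.5] [-1.241  1.172  0.032] 6.8083
1.57 0.16346130600690117 [-6.9 -8.7 -2.3] [-1.435e+00  1.339e+00  1.000e-03] 7.1583
[-1.44126046  1.22782631  0.02668543]
9.4
```

View pics/s_n3.png

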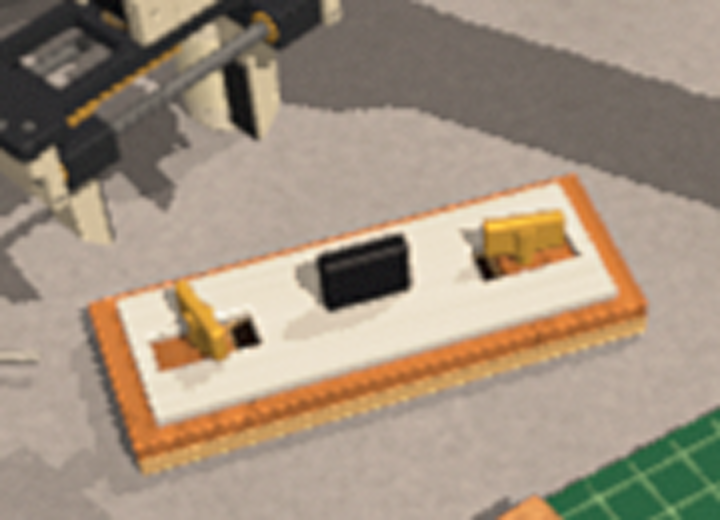

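View pics/t_n3.png

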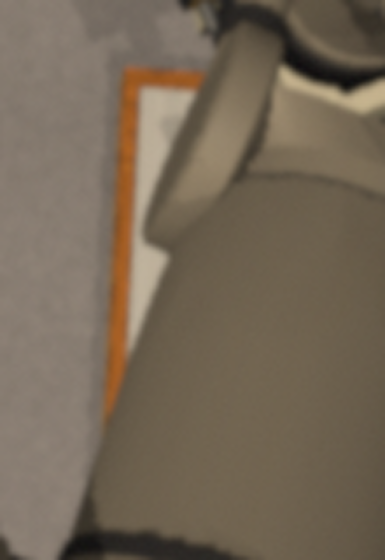

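```bash
python3 - <<'E'
from cell import *
from h import *
ctrl.line_to([*FAR,.0375],velocity=.1)
close_gripper(30)
print(ctrl.read_finger_gap(),np.round(ctrl.read_wrist_force(),1),ctrl.read_t())
q=np.array(ctrl.read_joint_pos())
for th in(.75,1.05,1.32,1.57):
    q6=np.array(inverse_kinematics([*FAR,.0375],ori(YAW+th))); assert abs(q6[:5]-q[:5]).max()<.05,(q,q6)
    ctrl.set_joints(list(q6))
    print(th,ctrl.read_finger_gap(),np.round(ctrl.read_wrist_force(),1),np.round(ctrl.read_wrist_torque(),3))
ungrasp()
p=FAR+.017*PX
ctrl.line_to([*FAR,.066],velocity=.1)
ctrl.line_to([*p,.066],velocity=.1)
ctrl.line_to([*p,.0375],velocity=.1)
close_gripper(20)
print("end grip",ctrl.read_finger_gap(),np.round(ctrl.read_wrist_force(),1),np.round(ctrl.read_wrist_torque(),3),ctrl.read_t())
c=cams.read_camera("scene");f=c["frame"]
cv2.imwrite("pics/s_f1.png",cv2.resize(f[60:190,120:300],None,fx=4,fy=4,interpolation=cv2.INTER_CUBIC))
E
```

```text
0.15899298237560053 [-3.2 -0.6  1.5] 13.0833
0.75 0.16353743550145222 [-4.8 -1.7  2.8] [-0.351  0.896  0.035]
1.05 0.16159547493643392 [-5.8 -2.6  2.8] [-0.482  1.016  0.076]
1.32 0.15721457543528972 [-6.3 -3.   2.3] [-0.589  1.135  0.056]
1.57 0.1617435714906308 [-6.1 -3.9  2.6] [-0.698  1.155  0.059]
end grip 0.09688535675016335 [ 3.9 -4.9 -2.1] [-0.821 -0.532  0.078] 18.2833
```

View pics/s_f1.png

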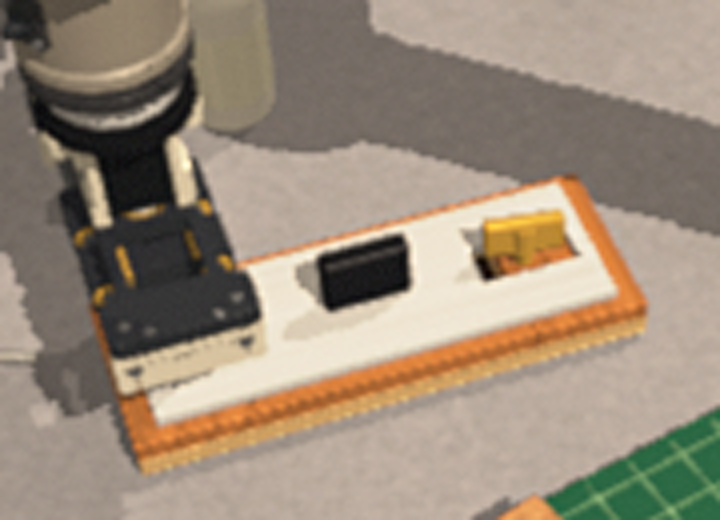

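```bash
python3 - <<'E'
from cell import *
from h import *
ungrasp()
ctrl.line_to([*(FAR+.017*PX),.12],velocity=.2)
p=NEAR-.017*PX
ctrl.line_to([*p,.12],velocity=.25)
ctrl.line_to([*p,.0375],velocity=.12)
close_gripper(20)
print("end grip",ctrl.read_finger_gap(),np.round(ctrl.read_wrist_force(),1),np.round(ctrl.read_wrist_torque(),3),ctrl.read_t())
ungrasp()
ctrl.line_to([*p,.14],velocity=.2)
print(ctrl.read_t())
c=cams.read_camera("scene");f=c["frame"]
cv2.imwrite("pics/s_f2.png",cv2.resize(f[60:190,120:300],None,fx=4,fy=4,interpolation=cv2.INTER_CUBIC))
E
```

```text
end grip 0.10089959698547676 [-1.2 -3.1  0. ] [-0.364  0.348 -0.059] 23.3833
25.4
```

View pics/s_f2.png

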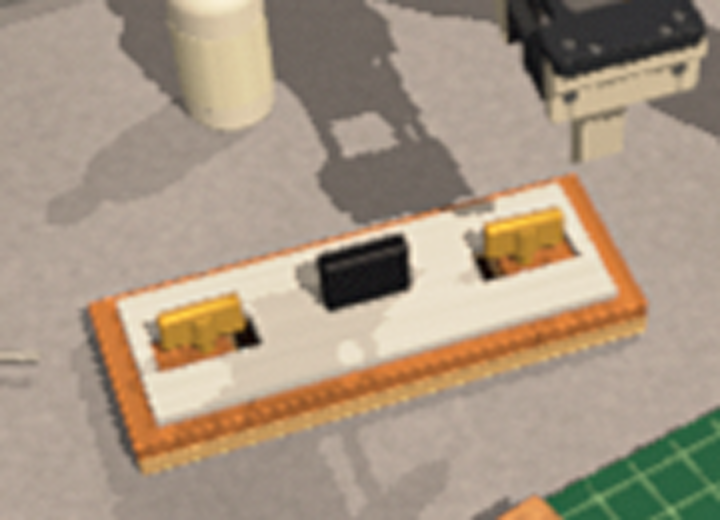

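Both wings now lie along their slots, near (205,322) and (525,235) in the crop, parallel to the handle. Next I grip the handle and lift a little to check.

```bash
python3 - <<'E'
from cell import *
from h import *
a=YAW+np.pi/2
ctrl.move_pose([*PC,.12],ori(a))
ctrl.line_to([*PC,.035],velocity=.12)
close_gripper(40)
print("grip",ctrl.read_finger_gap(),np.round(ctrl.read_tool_pos(),4),np.round(ctrl.read_wrist_force(),1),ctrl.read_t())
ctrl.line_to([*PC,.050],velocity=.06)
print(np.round(ctrl.read_wrist_force(),1),np.round(ctrl.read_wrist_torque(),2))
ctrl.line_to([*PC,.085],velocity=.07)
print(np.round(ctrl.read_wrist_force(),1),np.round(ctrl.read_wrist_torque(),2))
ctrl.line_to([*PC,.135],velocity=.12)
print(np.round(ctrl.read_wrist_force(),1),np.round(ctrl.read_tool_pos(),4),ctrl.read_finger_gap(),ctrl.read_t())
c=cams.read_camera("scene");cv2.imwrite("pics/s_l1.png",c["frame"])
E
```

```text
grip 0.14955385174797037 [ 0.5632 -0.2171  0.035 ] [-0.3 -0.6 -1.2] 28.0083
[ 0.6 -0.9 -4.5] [ 0.04 -0.01 -0.02]
[-0.8  0.4 -3.1] [0.04 0.06 0.04]
[-0.   0.  -4.6] [ 0.5628 -0.2167  0.1344] 0.14862397731878585 29.625
```

View pics/s_l1.png

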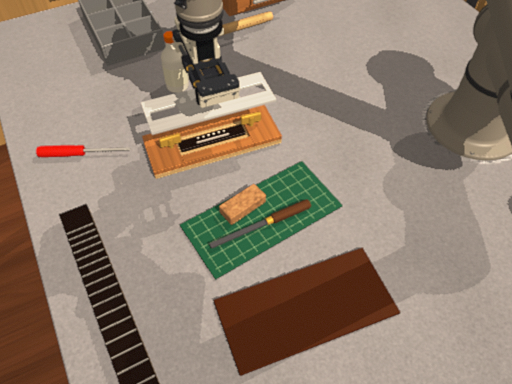

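```bash
python3 - <<'E'
from cell import *
from h import *
ctrl.line_to([*BC,.135],velocity=.18)
ctrl.sleep(.2)
ctrl.line_to([*BC,.04],velocity=.1)
c=cams.read_camera("scene");cv2.imwrite("pics/s_p1.png",c["frame"])
print(np.round(ctrl.read_wrist_force(),1),np.round(ctrl.read_tool_pos(),4),ctrl.read_t())
for z in(.022,.0205,.0195,.019,.0185):
    ctrl.line_to([*BC,z],velocity=.03)
    F=ctrl.read_wrist_force();print(z,np.round(F,1),np.round(ctrl.read_tool_pos(),4))
    if F[2]>-1: break
print(ctrl.read_finger_gap(),ctrl.read_t())
E
```

```text
[-0.4  0.4 -3.7] [0.572  0.213  0.0409] 33.5667
0.022 [-0.2 -0.6 -2.9] [0.5715 0.2129 0.022 ]
0.0205 [ 0.4 -0.3 -3.4] [0.5714 0.2129 0.0205]
0.0195 [ 0.5 -0.3 -4.6] [0.5714 0.2129 0.0195]
0.019 [ 1.   0.4 -3.7] [0.5714 0.2129 0.019 ]
0.0185 [-2.6 -0.6  2.2] [0.5714 0.2129 0.019 ]
0.15017748188342095 35.3167
```

View pics/s_p1.png

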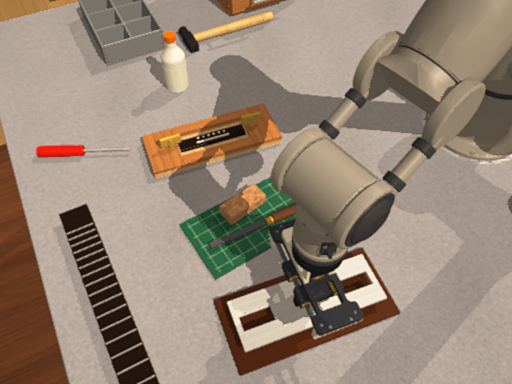

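Contact is felt at the expected height, so I release, retreat and check.

```bash
python3 - <<'E'
from cell import *
from h import *
ungrasp(); ctrl.sleep(.2)
ctrl.line_to([*BC,.14],velocity=.12)
ctrl.move_pose([.40,-.02,.25],ori(YAW+np.pi/2))
print(ctrl.read_t(),np.round(ctrl.read_wrist_force(),1),ctrl.read_joint_velocities())
for n in("scene","top"):
    c=cams.read_camera(n);f=c["frame"];cv2.imwrite(f"pics/{n}_e.png",f)
    H,S,V=cv2.split(cv2.cvtColor(f,cv2.COLOR_BGR2HSV))
    roi=np.zeros(V.shape,np.uint8);q=proj(c,[[*(BC+np.array([sx*.148*PX[0]-sy*.068*PX[1],sx*.148*PX[1]+sy*.068*PX[0]])),.008] for sx,sy in((1,1),(1,-1),(-1,-1),(-1,1))])
    cv2.fillPoly(roi,[q.astype(int)],1)
    m=(S<80)&(V>100)&(roi>0)
    k=blob(m)[0];print(n,"plate",rect(c,k,.014))
    k=blob(((H<12)|(H>174))&(S>140)&(V>30)&(V<125))[0];print(n,"board",rect(c,k,.008))
E
```

```text
39.15 [-0.5 -0.4  0.4] [ 0.00944384  0.01468757 -0.0036115   0.00111515  0.00150933 -0.00078248]
scene plate [571.3 213.9 261.2  94.   -5.6]
scene board [571.4 214.7 297.  138.4  -5.6]
top plate [571.4 211.8 261.3  92.4  -5.6]
top board [571.  211.  293.6 136.   -5.6]
```

View pics/scene_e.png

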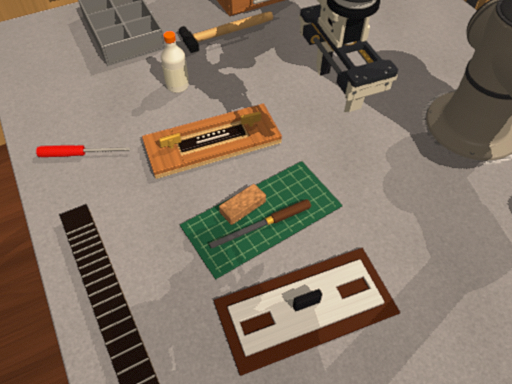

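View pics/top_e.png

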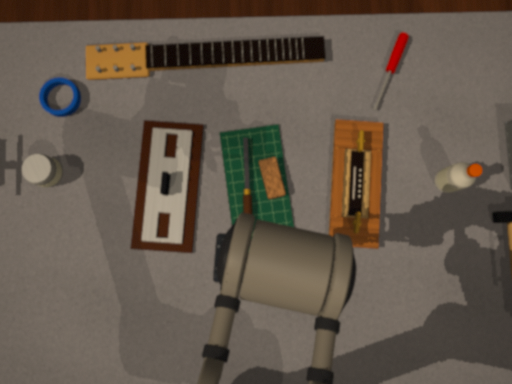

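The plate lies flat on the board with its handle up: top view (168,186), scene (306,303). Both wings are along the slot line, and the robot touches nothing.

```bash
python3 -c "
from cell import *
order.finish_job();print(ctrl.read_t())"
```

```text
the job is handed in; nothing more can be done
the job is handed in; nothing more can be done
```

I loosened both thumbscrews, near then far, set the cover plate down on the leather board, let go and handed the job in at about 39 s. The hand-in gives no verdict.

- **Screws:** The first grip closed to about 15 mm instead of the wing's 9 mm, apparently on a central boss. After the turn the near wing was visibly a little off the slot line. I re-gripped both wings at their ends to square them; those grips closed to 8.9 and 9.3 mm, as expected. In the final pictures both wings lie along the slot line.
- **Plate:** The lift was clean, with no snagging force. Touchdown was gentle, with wrist force going from about -4 to +2 N at the expected height.
- **Final position:** The plate centre is within about 1 mm of the board centre in each camera, and both are at -5.6°. The two cameras disagree by 2–4 mm on absolute y, so I used the average.
- **Other checks:** The sanding block and file on the green mat look undisturbed. Wrist force was about zero with the arm clear of everything.

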